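# Shift the mandrel turner into third

## Task

Put the bead mandrel turner into third: with the fingertips or the outside of the fingers push the gear lever along the left slot to neutral, across to the right slot, then forward (away from the robot) until it is fully home in the right slot, and leave it there. Push gently with the fingers and never grip or squeeze the knob or stick, do not let the lever slip back into the fourth slot (right, towards the robot) on the way, and leave the jar, the cup, the mug and the brass weight standing where they are.

Things in the scene. Friction and masses are not known exactly. Their poses are not given: they have to be found in the camera images.
- gearbox: Grey gearbox of a mandrel turner, fixed to the table; its place and yaw (within 0.35 rad) change from run to run. Casing 220 mm along its x, 260 mm along its y, deck top 100 mm above the table. Origin at the centre of its underside, x = forward (away from the robot), y = left. A motor below 80 mm stands behind it, out to x = 165 mm on the right half.
- gate (a point): Centre of the H (neutral), on top of the bare steel gate plate (100 x 100 mm) amid the deck, 103 mm above the table; axes as gearbox. Two slots run along x, centre lines at y = +16 mm (left) and -16 mm (right), each from x = -28 to +28 mm, joined at x = 0 by a cross channel along y. All are 17 mm wide. Steel tongues 15 mm wide between the slots block crossing anywhere but in the channel.
- third (a point): Forward end of the right slot, on the plate's top: where third lies. First = left slot forward, second = left slot back (towards the robot), third = right slot forward, fourth = right slot back. Off the casing's left side, below 90 mm and out to y = 325 mm, reach a chuck and a thin mandrel on a steady.
- pivot (a point): Point about which the lever tilts, 30 mm above the table under the gate's centre. The lever is a 12 mm diameter steel stick through the gate, with the knob on top. It stays where it is left; about 2 N at the knob moves it against the friction of the pivot, no spring.
- knob (a point): Centre of the lever's black ball knob, 40 mm diameter, 160 mm from the pivot, so 178 to 190 mm above the table. In the gearbox frame it is at y about +36 mm in the left slot, -36 mm in the right; x about 0 in neutral, +45 mm fully home forward, -45 mm fully home back; some 4 mm of side play. It starts in the left slot, anywhere from second through neutral to first. Free space 25 mm around and above.
- gear_fore (a joint): Fore-and-aft tilt of the lever (rad): 0 = neutral, positive = forward (gearbox +x, away from the robot). The ends of the slots stop it at about +0.28 and -0.28.
- gear_across (a joint): Sideways tilt of the lever (rad): 0 = middle of the cross channel, positive = to the right (gearbox -y). About -0.22 in the left slot and +0.22 in the right slot; the gate stops it at about 0.25.
- release_jar: Bystander: small closed jar, 42 mm diameter, 50 mm high, steel cap, standing on the gearbox deck beyond and left of the gate. Origin at the centre of its underside. Not to be disturbed.
- bead_cup: Bystander: small steel cup, 44 mm diameter, 30 mm high, standing on the gearbox deck, near right corner. Origin at the centre of its underside. Not to be disturbed.
- mug: Bystander: black mug, 82 mm diameter, 95 mm high, on the table just right of the gearbox. Origin at the centre of its underside. Not to be disturbed.
- weight: Bystander: plain brass cylinder weight, 56 mm diameter, 45 mm high, on the table left of the gearbox, behind the chuck. Origin at the centre of its underside. Not to be disturbed.

How it is judged (in metres and radians):
On the way, in this order (a step that is already met when the one before it is completed fails the run):
1. the lever has been pushed across the channel into line with the right slot, in neutral (value of joint gear_across above 0.16 rad and value of joint gear_fore between -0.1 and 0.1 rad), for 0.05 s.
2. the lever is fully home, forward in the right slot (third) (value of joint gear_fore above 0.235 rad and value of joint gear_across above 0.16 rad), for 0.2 s.
At the end, for the whole second after the job is handed in: The lever rests in the right slot (sideways tilt over 0.16 rad), forward to within about 0.045 rad (7 mm at the knob) of the slot's end (forward tilt over 0.235 rad), at rest and let go (all of step 2 and velocity of joint gear_fore between -0.03 and 0.03 rad/s and velocity of joint gear_across between -0.03 and 0.03 rad/s); the robot touches nothing.
It fails at once if the lever slips back into the fourth slot (right, towards the robot) (value of joint gear_across above 0.1 rad and value of joint gear_fore below -0.13 rad).
It fails at once if the lever is squeezed or forced (over 35 N between the fingers and the lever) (contact force between the fingers and gear_across above 35 N).
It fails at once if a bystander is moved more than 30 mm, lifted or tipped over (distance of any of release_jar, bead_cup, mug, weight from where it was at the start of the episode above 0.03 m).
It also fails if it takes over 59 s, if anything falls off the work surface, if the arm or the gripper's body presses on something with over 40 N, if the wrist force passes 120 N, or if a joint passes its speed limit or range.

## Robot

A 6-joint arm with a two-finger parallel gripper is mounted at the origin on the work surface. World frame = base frame: x ahead of the robot, y to its left, z up, the work surface at z = 0. Lengths are in mm, angles in rad, forces in N, time in s.
With the tool pointing down it reaches from about 400 to 825 mm from the base axis. Payload 7 kg.
Tool frame: the origin (TCP) lies at the very end of the fingers, on their centre line; the grasp point (between the pads) lies 19 mm behind it (hold_point_z is the distance from the TCP to the grasp point, in mm); z points along the fingers, y is the line along which they close (so a half turn about z gives the same grasp; the last joint's range is limited). The gripper opens to 88 mm and grips with 3 to 60 N. Pads are 19 mm wide; open, the fingers measure 130 mm over their backs; the gripper's body (78 mm by 193 mm) begins 47 mm behind the grasp point.
Start: joints at [-1.018, 0.359, 0.012, 0, -1.224, -0.288], TCP at [176.632, -651.457, 226.561] pointing down, gripper open.
Joint ranges: [-3.07, 3.07], [-1.43, 2.12], [-1.02, 1.25], [-3.03, 1.67], [-3.05, -0], [-3.03, 3.03]. Speed limits (rad/s): [2.39, 2.39, 3.01, 3.14, 3.14, 3.14].

## Interface

Orientations are given as a unit quaternion [x, y, z, w].
In Python, from plant import move_to, move_linear, set_joints, gripper_to, hold, solve_ik, camera, MotionError, sign_off, current_time, current_qpos, current_qvel, current_joint_torque, current_tcp_pos, current_ee_rot, current_force, current_ft_torque, current_width, current_gripper_force, hold_point_z gives the robot as it stands. The module is installed in compiled form; this text tells all that it offers. Calls block until the motion is done:
- move_to(position, orientation): joint-space move of the TCP to a pose.
- move_linear(position, attitude=None, feed=150, f_stop=None): straight line of the TCP; attitude=None keeps the orientation; feed is the mean speed in mm/s. With f_stop (N) it stops when the force on the tool has changed by that much, and returns True; else False.
- set_joints(angles): joint-space move.
- gripper_to(opening, squeeze=None): opening from 0.0 (shut) to 1.0 (fully open); squeeze is the grip in N (None keeps the last); returns when the fingers have stopped.
- hold(seconds).
- solve_ik(position, orientation): joint angles nearest the present ones, or None.
- camera(name): name is "scene" or "side" or "wrist"; returns a dict with "pixels" (420x560x3 uint8, red, green, blue), "vertical_fov" (degrees; the focal length in pixels is half the picture's height over the tangent of half this angle, whatever the lens; pixels are square), "cx", "cy" (the principal point, pixels), "xyz" and "orientation" of the camera in the world. Camera axes: x right, y up, looking along -z (the intrinsics and any distortion apply to the point x, -y, -z); pixel columns grow to the right and rows downward; lengths in mm; the calibration is good to about 2 mm. A picture is of the moment at which its call begins. There is no depth.
A pose or a line that the arm cannot do raises MotionError and nothing moves.
- sign_off(): hands the job in; it is judged then, once.
Readings, each from a call of its own:
- current_time(): time.
- current_qpos(): joint angles.
- current_qvel(): joint speeds.
- current_joint_torque(): joint torques, N m.
- current_tcp_pos(): TCP position.
- current_ee_rot(): TCP orientation.
- current_force(): force on the tool from outside, world axes, zero at the start.
- current_ft_torque(): the same for the moment, N m.
- current_width(): opening from 0.0 (shut) to 1.0 (fully open).
- current_gripper_force(): force on a finger pad.
Only numpy, scipy, OpenCV 4.12 (cv2) and the standard library are available. Lean on these libraries where they do the work, as an engineer would, in place of code of your own. Each camera call takes 0.05 s, during which the arm holds its last target. There are 200 camera calls.

## Working session

There is one attempt and no reset: what is moved stays moved. The work goes in short steps, each a Python script; the robot and the scene stay as the last script left them, time stands still between calls to the robot, and variables do not carry over. Pictures are saved under pics/ and viewed, at most 10 in all, crops included, and the job is handed in when it is done.

```bash
mkdir -p pics; ls
python3 - <<'E'
from plant import *
import cv2
for n in ("scene","side"):
    c=camera(n); cv2.imwrite(f"pics/{n}0.png",c["pixels"][:,:,::-1])
    print(n,{k:v for k,v in c.items() if k!="pixels"})
print(current_time(),current_ee_rot())
E
```

```text
pics
scene {'vertical_fov': 44.526790061188315, 'cx': 277.1932459304103, 'cy': 199.8891457955407, 'xyz': array([1058.86762866, -641.44450666,  961.9441372 ]), 'orientation': array([0.36592059, 0.12434847, 0.2802754 , 0.87868383])}
side {'vertical_fov': 56.669190836731744, 'cx': 275.5961389782291, 'cy': 210.07136707043878, 'xyz': array([ 520.43186939, -599.83966646,  788.16630838]), 'orientation': array([ 0.39193557, -0.01073213, -0.0189895 ,  0.91973405])}
0.1 [-1.31938486e-01  9.91257630e-01  7.20246336e-04 -1.70201404e-04]
```

View pics/scene0.png

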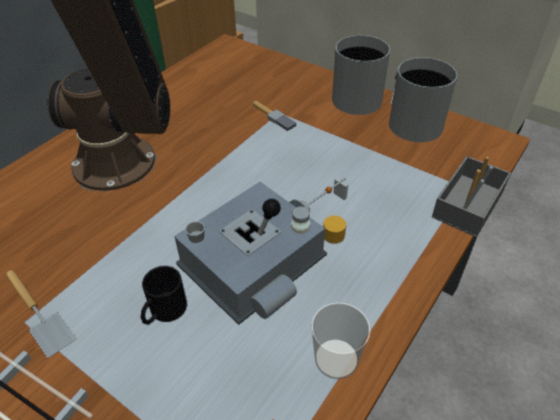

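View pics/side0.png

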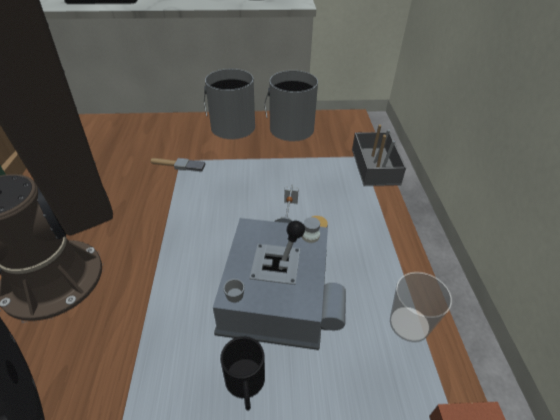

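The scene picture shows the gearbox with its plate around (250,232) and the knob at (271,208). In the side picture the plate is near (275,263) and the knob at (296,230). The lever looks to be in the left slot, somewhat forward. I'll enlarge both for exact corners.

Run:
```python
import cv2,numpy as np
a=cv2.imread("pics/scene0.png")[170:330,165:345]; b=cv2.imread("pics/side0.png")[205:355,205:355]
a=cv2.resize(a,None,fx=4,fy=4,interpolation=cv2.INTER_CUBIC)[:600,:720]
b=cv2.resize(b,None,fx=4,fy=4,interpolation=cv2.INTER_CUBIC)
for im,(u,v) in ((a,(165,170)),(b,(205,205))):
    for k in range(0,im.shape[1],80): cv2.putText(im,str(u+k//4),(k,10),0,.35,(0,0,255)); cv2.line(im,(k,12),(k,18),(0,0,255))
    for k in range(0,im.shape[0],80): cv2.putText(im,str(v+k//4),(0,k+4),0,.35,(0,0,255)); cv2.line(im,(24,k),(30,k),(0,0,255))
cv2.imwrite("pics/a.png",a);cv2.imwrite("pics/b.png",b)
```

```text
(no output)
```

View pics/a.png

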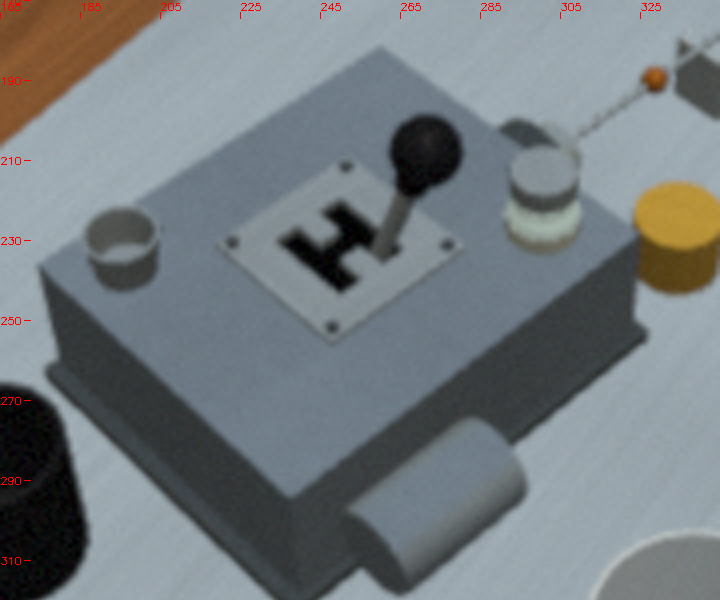

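View pics/b.png

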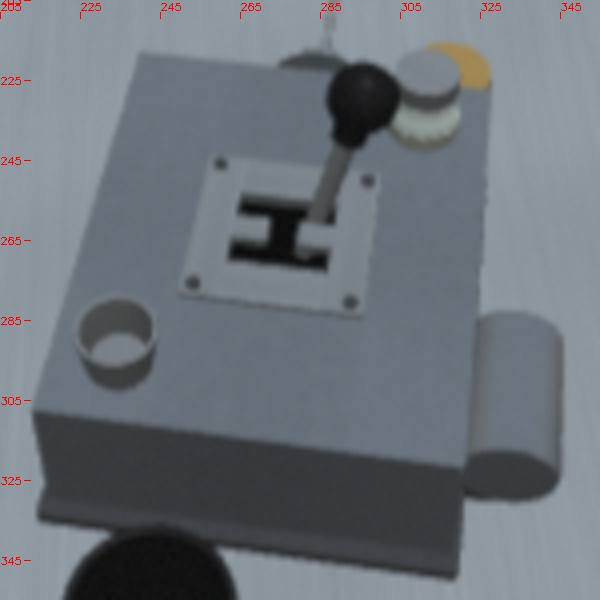

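The crops give all four deck corners, all four plate corners and the knob, at (271.5,207.5) in scene and (295.75,229.5) in side. I'll fit the gearbox pose and lever tilts jointly.

```bash
cat > fit.py <<'E'
import numpy as np
from scipy.spatial.transform import Rotation as R
from scipy.optimize import least_squares
C={"scene":(44.52679,277.1932,199.8891,[1058.8676,-641.4445,961.9441],[0.36592059,0.12434847,0.2802754,0.87868383]),
"side":(56.66919,275.5961,210.0714,[520.4319,-599.8397,788.1663],[0.39193557,-0.01073213,-0.0189895,0.91973405])}
def proj(n,P,k=0):
    f,cx,cy,t,q=C[n]; F=210/np.tan(np.radians(f/2))
    p=R.from_quat(q).inv().apply(np.atleast_2d(P)-t); a=p[:,:2]/-p[:,2:]; a[:,1]*=-1
    a=a*(1+k*(a**2).sum(1,keepdims=True)); return a*F+[cx,cy]
S=np.array([[-1,1],[-1,-1],[1,-1],[1,1]])
G=np.vstack([np.c_[S*[110,130],[100]*4],np.c_[S*50,[103]*4]])
obs={"scene":[(260,181.75),(175,236.25),(238,294.25),(324.25,228.75),(251.25,210.25),(220,230.75),(248.5,255.75),(280.75,230.75),(271.5,207.5)],
"side":[(239.5,218),(213.25,307.5),(321.25,322),(327.5,223.75),(258.25,244),(249.75,279),(295.5,284),(299.5,248.75),(295.75,229.5)]}
def knob(f,a):  # approx gearbox frame
    v=np.array([np.tan(f),-np.tan(a),1]); return np.array([0,0,30])+160*v/np.linalg.norm(v)
def world(x,P): return R.from_euler('z',x[2]).apply(np.atleast_2d(P))+[x[0],x[1],0]
if __name__=="__main__":
    def res(x): 
        P=np.vstack([world(x,G),world(x,knob(x[3],x[4]))])
        return np.concatenate([(proj(n,P,x[5+i])-obs[n]).ravel() for i,n in enumerate(C)])
    for lock in (1,0):
        r=least_squares(lambda x:res(np.r_[x[:5],0,0] if lock else x),[550,-150,0,0.1,-.2,0,0])
        print(r.x.round(4),knob(r.x[3],r.x[4]).round(1),world(r.x,knob(r.x[3],r.x[4])).round(1)); print(r.fun.reshape(2,-1,2).round(1).tolist())
E
python3 fit.py
```

```text
[ 5.480514e+02 -5.576700e+01 -1.826000e-01  2.442000e-01 -2.154000e-01
  0.000000e+00  0.000000e+00] [ 37.8  33.2 181.9] [[591.3 -30.  181.9]]
[[[-0.4, -0.6], [-1.0, -0.0], [0.1, 0.4], [0.8, -0.9], [0.4, -1.6], [-1.4, 0.2], [-0.5, -0.2], [0.5, 0.6], [-0.1, 0.2]], [[-0.0, -0.3], [-0.1, 0.2], [0.9, -0.5], [0.3, 3.1], [-0.6, -0.6], [-0.1, -0.8], [0.5, -0.3], [0.9, -0.7], [0.0, -0.2]]]
[ 5.480387e+02 -5.635180e+01 -1.825000e-01  2.435000e-01 -2.196000e-01
 -2.322000e-01 -2.570000e-02] [ 37.7  33.9 181.8] [[591.3 -29.9 181.8]]
[[[-0.6, -0.4], [-0.0, -0.2], [0.3, -0.3], [0.5, -0.9], [0.2, -1.4], [-1.4, 0.2], [-0.6, -0.2], [0.4, 0.7], [-0.1, 0.2]], [[-0.0, -0.1], [-0.0, 0.2], [0.8, -0.5], [0.3, 3.3], [-0.6, -0.4], [-0.1, -0.7], [0.5, -0.2], [0.9, -0.5], [0.0, -0.2]]]
```

The fit is consistent: residuals are about 1 px apart from one misread corner. The gearbox is at (548,-56) with yaw -0.183, and the lever is in the left slot near first. Next I'll pull it back to neutral from the far side with closed fingers.

```bash
cat > h.py <<'E'
from plant import *
from fit import *
import cv2
X=[548.05,-56.0,-0.1826]
Q=(R.from_euler('z',X[2])*R.from_quat([0,1,0,0])).as_quat()
def W(x,y,z): return world(X,[x,y,z])[0]
def go(x,y,z,feed=150,f=None):
    r=move_linear(W(x,y,z),Q,feed=feed,f_stop=f)
    p=R.from_euler('z',-X[2]).apply(current_tcp_pos()-[X[0],X[1],0])
    print("stop" if r else "ok",p.round(1),np.round(R.from_euler('z',-X[2]).apply(current_force()),1),"t",round(current_time(),2)); return r
def snap(name):
    out=[]
    for n,(u,v) in (("scene",(150,120)),("side",(190,140))):
        im=camera(n)["pixels"][v:v+160,u:u+200,::-1]
        im=cv2.resize(im,None,fx=2,fy=2,interpolation=cv2.INTER_CUBIC)
        for k in range(0,400,40): cv2.putText(im,str(u+k//2),(k,9),0,.3,(0,0,255))
        for k in range(0,320,40): cv2.putText(im,str(v+k//2),(0,k+4),0,.3,(0,0,255))
        out.append(im)
    cv2.imwrite(f"pics/{name}.png",np.hstack(out))
def tri(a,b):
    r=least_squares(lambda x:np.r_[(proj("scene",world(X,knob(*x)))-a)[0],(proj("side",world(X,knob(*x)))-b)[0]],[0,0])
    print("fore/across",r.x.round(3),"knob",knob(*r.x).round(1),"res",r.fun.round(1))
E
python3 - <<'E'
from h import *
gripper_to(0.0,10)
move_to(W(80,36,300),Q)
go(80,36,168)
go(31,36,168,40,15)
snap("s1")
E
```

```text
ok [ 80.6  36.1 169. ] [-0.2 -0.   0.1] t 5.28
ok [ 30.9  36.  167.7] [1.2 0.1 0.3] t 6.65
```

View pics/s1.png

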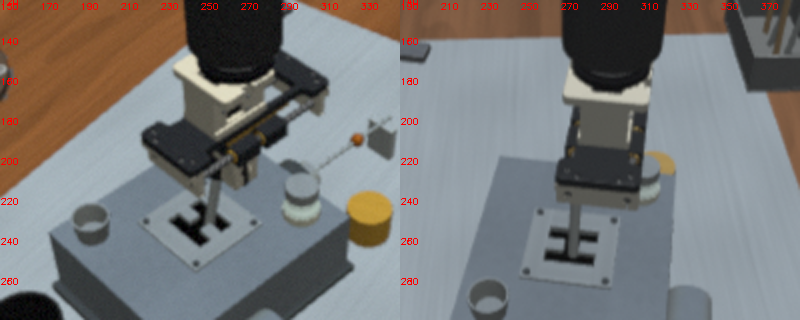

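The lever is back near neutral and still in the left slot, with the knob hidden by the gripper. I'll back off, move to the left side and measure the knob.

Run:
```python
from h import *
go(50,36,168,100)
go(60,60,250,200)
go(20,150,260,200)
snap("s2")
```

```text
ok [ 49.7  35.8 167.2] [ 0.1 -0.8  0. ] t 7.09
ok [ 59.4  60.2 250.2] [ 0.3 -1.  -0.1] t 7.67
ok [ 19.5 150.  259.3] [-0.1  0.1 -0.1] t 8.32
```

View pics/s2.png

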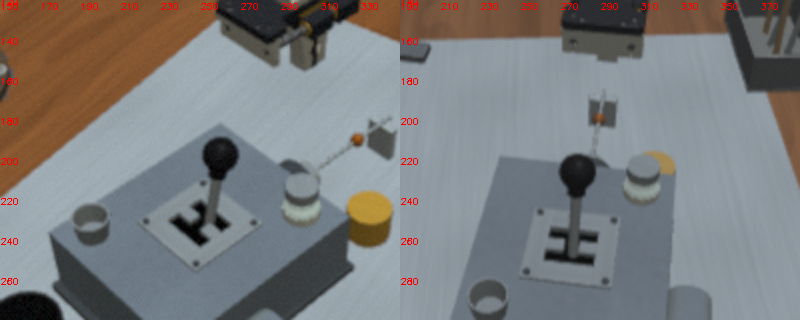

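The knob is at scene (260,198) and side (278.5,227), and the fingers are well clear.

Run:
```python
from h import *
tri((260,198),(278.5,227))
for x in (-5,0,5):
    v=np.array([x,36,187.]); print(x,proj("scene",world(X,v)).round(1),proj("side",world(X,v)).round(1))
```

```text
fore/across [ 0.011 -0.202] knob [  1.7  32.1 186.7] res [-0.6 -0.1  0.5 -0.6]
-5 [[258.7 195.4]] [[276.1 224.7]]
0 [[260.2 196.6]] [[278.4 224.9]]
5 [[261.8 197.7]] [[280.8 225.2]]
```

The lever is in neutral to within 2 mm, so I'll push it across.

Run:
```python
from h import *
go(0,100,250,200)
go(0,100,168,150)
go(0,8,168,40,10)
go(0,-8,168,15,8)
go(0,25,168,100)
go(0,50,250,200)
go(-30,150,260,200)
snap("s3")
```

```text
ok [1.000e-01 9.860e+01 2.501e+02] [0.6 0.1 0.5] t 8.84
ok [  0.7 100.4 168.6] [-0.5 -0.2  0.3] t 9.54
ok [-1.000e-01  8.000e+00  1.679e+02] [-1.1  0.7 -0.4] t 11.99
stop [ 1.000e-01 -3.600e+00  1.676e+02] [-1.3  2.3  3.8] t 12.8
ok [ -0.2  25.3 167.8] [-1.1 -0.5  0.1] t 13.23
ok [-2.000e-01  4.980e+01  2.503e+02] [-0.8 -1.1  0.2] t 13.81
ok [-30.3 149.6 259.3] [ 0.5 -0.3 -0.6] t 14.48
```

View pics/s3.png

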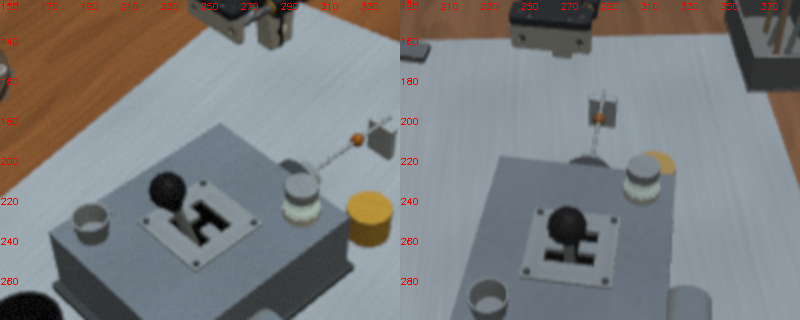

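The knob is now at scene (234,215) and side (274,253), so the lever is in the right slot at neutral. Next is the push forward.

Run:
```python
from h import *
tri((234,215),(274,253))
go(-70,60,250,200)
go(-70,-36,250,200)
go(-70,-36,168,150)
go(9,-36,168,40,12)
go(25,-36,168,15,10)
hold(.3)
go(-30,-36,168,80)
go(-60,-36,250,200)
go(-90,60,270,200)
snap("s4")
```

```text
fore/across [0.007 0.253] knob [  1.1 -40.1 184.9] res [-0.1  0.3 -0.1 -0.3]
ok [-69.8  59.4 250.4] [1.3 0.3 0.6] t 15.22
ok [-69.6 -35.9 249.9] [-0.4  0.2  0.5] t 15.86
ok [-69.4 -35.5 168.7] [-0.  -0.6  0.7] t 16.56
ok [  8.9 -36.  168.1] [-2.1  0.4 -2. ] t 18.68
stop [ 15.3 -36.3 166.9] [-2.9 -0.   2.3] t 19.35
ok [-29.6 -35.8 168.3] [ 0.6 -0.6 -1.1] t 20.35
ok [-59.8 -35.9 250.2] [-0.7 -0.5 -0.2] t 20.93
ok [-90.1  59.9 269.2] [ 0.  -0.4 -0.6] t 21.6
```

View pics/s4.png

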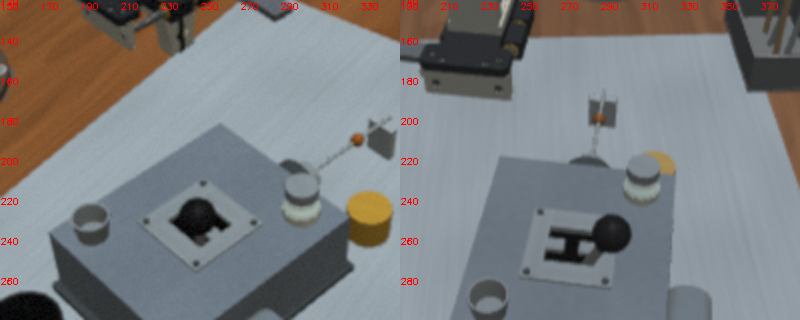

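The knob is at scene (248.5,228) and side (295.5,256.5), and the bystanders haven't moved. I'll check the tilt.

Run:
```python
from h import *
tri((248.5,228),(295.5,256.5))
```

```text
fore/across [0.293 0.253] knob [ 44.9 -38.5 178.7] res [-0.  -0.1  0.1  0. ]
```

The lever is fully home, at about 0.28 rad forward and 0.25 rad across, and nothing touches it, so I'm handing in.

```bash
python3 -c "
from plant import *
print(sign_off(), current_time())"
```

```text
the job is handed in; nothing more can be done
the job is handed in; nothing more can be done
```

The lever is fully home in third, measured from the cameras at about 0.29 rad forward and 0.25 rad right; the fingers are clear, the jar and cup have not moved in the last pictures, the mug and weight were never approached, and I handed in at about 22 s.

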